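Blow off a slide tray with the two-stage bench air gun

ROBOT

A 7-joint arm with a two-finger parallel gripper is mounted at the origin on the work surface; the furniture and walls round the work are solid. World frame = base frame: x ahead of the robot, y to its left, z up, the work surface at z = 0. Lengths are in m, angles in rad, forces in N, time in s.
With the tool pointing down it reaches from about 0.425 to 0.875 m from the base axis. Payload 4.7 kg.
Tool frame: the origin (TCP) lies on the centre line of the jaws, within the pads' length; the fingertips stand ahead of it and the grasp point (between the pads) lies 2 mm behind it (nose_length is the z of the fingertips in the tool frame, in m); z points along the fingers, y is the line along which they close (so a half turn about z gives the same grasp; the last joint's range is limited). The gripper opens to 87 mm and grips with 3 to 60 N. Pads are 19 mm wide; open, the fingers measure 117 mm over their backs; the gripper's body (75 mm by 190 mm) begins 51 mm behind the grasp point.
Start: joints at [1.147, 0.321, -0.07, 1.45, 0.023, 1.371, -0.057], TCP at [0.276, -0.589, 0.24] pointing down, gripper open.
Joint ranges: [-2.86, 2.86], [-0.3, 2.09], [-1.38, 1.24], [0.06, 2.45], [-1.56, 4.7], [0.09, 2.05], [-2.69, 2.69]. Speed limits (rad/s): [2.57, 2.57, 3.14, 3.14, 3.14, 3.14, 3.14].

INTERFACE

Orientations are given as a rotation vector (axis times angle).
In Python, from bench import * gives the robot as it stands.
- The arm moves only by the tool send_rows, never from a script. Its arguments are lists of equal length, an entry for each row: "xyz": the shift along the tool's x, y, z in mm, a list of three; "dr": the turn, a rotation vector about the tool's x, y, z in rad, a list of three. A call has exactly 10 rows; each row is the pose to reach, as a shift and turn from the pose commanded when the call began, along the tool's axes at that moment; what a row does not reach only later rows make up. A row lasts 1/12 s, in which the tool goes at most 41.7 mm and 7.16 degrees, less where a joint would pass 70% of its speed; a pose out of reach is approached as far as the arm can. A call with a gripper value outside its range is refused whole. "jaw" is the finger opening in mm, from 0 to 87, set as the call begins (left out, the last holds). The fingers move at their own pace and stop on an object; "grip_force" is the grip in N (left out, the last holds). Time passes only in rows, so rows that repeat a pose let the fingers close, or fill a call up. It gives the time, the measured TCP pose, the force, the opening and the grip force at its end, in the units of the state.
- get_state(): the state, without advancing time (a new reading comes with each control period).
- get_image(name): name is "side" or "top" or "wrist"; returns the picture (400x640x3 uint8, red, green, blue); there is no depth.
- calibration(name): a dict with "vfov" (degrees; the focal length in pixels is half the picture's height over the tangent of half this angle, whatever the lens; pixels are square), "cx", "cy" (the principal point, pixels), "k1" (the pictures are not rectified: a ray, as slopes to the right and down, at radius r is drawn at 1 + k1 r^2 times it, then the intrinsics apply), "rvec" (rotation vector, rad) and "tvec" (3), from world to camera coordinates, as OpenCV has them; the wrist camera has in their place "hand_eye" (4x4, takes a point from camera to tool coordinates, whose origin is the TCP and whose axes are the flange's). Camera axes: x right, y down, z forward; pixel columns grow to the right and rows downward; lengths in m; the calibration is good to about 2 mm. A picture is of the moment at which its call begins: read the wrist's pose just before it. calibration takes no time and is no camera call.
- close_job(): hands the job in; it is judged then, once.
The state is a dict: "time": time; "joint_positions": joint angles; "qd": joint speeds; "joint_torque": joint torques, N m; "position": TCP position; "tool_rot": TCP orientation; "ft_force": force on the tool from outside, world axes, zero at the start; "torque": the same for the moment, N m; "grip_width": opening from 0.0 (shut) to 1.0 (fully open); "grip_force": force on a finger pad.
Only numpy, scipy, OpenCV 4.12 (cv2) and the standard library are available. Lean on these libraries where they do the work, as an engineer would, in place of code of your own. Each camera call takes 0.05 s, during which the arm holds its last target. There are 200 camera calls.

TASK

Slide the steel slide tray along the station's deck until it drops into the pocket in front of the air gun's nozzle, then squeeze the gun's trigger towards its handle, past the first pressure point and right into the second stage, hold it there for at least half a second and let it spring back fully. Then lift the tray out, keeping it level, and set it down (do not drop it) flat in the middle of the white foam rack, and let go. Leave the timer, beaker and pump bottle standing where they are.

Things in the scene. Friction and masses are not known exactly. Their poses are not given: they have to be found in the camera images.
- pocket (a point): Centre of the floor of the station's shallow pocket, 18 mm above the table. Axes of all station points: z up, y the sliding direction (deck, pocket, gun), x across. The station is fixed; its place and yaw vary. Pocket: y = -47.5 to 47.5 mm (tray play 2.5 mm each end), floor 6 mm below the deck; beyond it an end stop to y = 61 mm, 32 mm above the table.
- deck (a point): Centre of the top of the aluminium deck, 24 mm above the table, 106 mm before the pocket's centre; station axes. The flat deck is 116 mm long in y and ends at the pocket. Guide rails run along both sides of deck and pocket, inner faces at x = +-37 mm, tops 32 mm above the table.
- tray_handle (a point): Point on the grip rib over the centre of the loose steel slide tray (about 0.22 kg), 27 mm above its underside. z up. Plate 70 (x) x 90 (y) x 6 mm with fixed glass slides; upright rib 46 mm along x, 10 mm thick in y, top 42 mm above the underside. It starts on the deck, axes as the station's, 90 to 115 mm before the pocket. Pushed by the rib up to the end stop it drops in by itself, flush.
- nozzle (a point): Tip of the gun's thin nozzle, 56 mm above the table, 70 mm past the pocket's centre in y; station axes. Behind it, from 94 to 234 mm past the pocket's centre, the barrel and its clamp (42 mm wide) reach up to 85 mm above the table.
- gun_handle (a point): Centre of the gun's fixed black handle, 128 mm above the table, a good height to squeeze; station axes. The gun is clamped upside down, so the handle stands up from the barrel (82 mm above the table) to 158 mm; 32 mm wide (x), 28 mm thick (y); its back face is 14 mm on in +y. The space above is free.
- trigger_face (a point): Middle of the front face (towards -y) of the grey upright trigger before the handle, a blade 24 mm wide, 14 mm thick, from 90 to 152 mm above the table; station axes. It moves straight in +y towards the handle. From this face to the handle's back face: 60 mm at rest, 45 mm fully squeezed, so a gripper from above can take both together.
- trigger_first (a joint): Travel of the trigger in its first stage, 0 (out) to 0.008 m; spring 2 N at the start, 5 N at its end, where the pressure point is felt.
- trigger_second (a joint): Further travel of the trigger in its second stage, 0 to 0.007 m; it begins to yield only at 10 N and is fully in at 14 N. The trigger's total travel is the sum of both; the springs push it back when let go.
- rack_top (a point): The centre of the top of the empty white foam rack, a fixed square block with a grid of holes, 190 by 190 mm, 31 mm high. z is up.
- bench_timer: Bystander: rounded bench timer, 66 x 92 x 28 mm; origin under its centre.
- beaker_glass: Bystander: empty upright beaker, 77 mm across, 93 mm high; origin under its centre.
- pump_bottle: Bystander: upright pump bottle, 60 x 77 x 173 mm; origin under its centre.

How it is judged:
On the way, in this order (a step that is already met when the one before it is completed fails the run):
1. the tray slides along the deck: lying flat on it, its centre 60 to 80 mm before the pocket's (y of tray_handle in the frame of pocket between -0.08 and -0.06 m and z of tray_handle in the frame of pocket between 0.03 and 0.037 m), for 0.05 s.
2. the tray has dropped flat into the pocket (y of tray_handle in the frame of pocket between -0.006 and 0.006 m and x of tray_handle in the frame of pocket between -0.006 and 0.006 m and z of tray_handle in the frame of pocket between 0.024 and 0.0295 m and angle between tray_handle's own z axis and vertical below 0.03 rad), for 0.2 s.
3. the trigger is held in its second stage (at least 7 mm of the first and 4 mm of the second) for half a second, the tray still in the pocket (all of step 2 and value of joint trigger_first above 0.007 m and value of joint trigger_second above 0.004 m), for 0.5 s.
4. the trigger is let out again, the tray still in the pocket (all of step 2 and value of joint trigger_first below 0.002 m and value of joint trigger_second below 0.0015 m), for 0.1 s.
At the end, for the whole second after the job is handed in: The tray rests flat (within 0.06 rad) on top of the foam rack, its centre within 45 mm of the rack's centre along each of its sides, released and at rest; the trigger is fully out (first stage under 2 mm, second under 1.5 mm) (x of tray_handle in the frame of rack_top between -0.045 and 0.045 m and y of tray_handle in the frame of rack_top between -0.045 and 0.045 m and z of tray_handle in the frame of rack_top between 0.022 and 0.032 m and angle between tray_handle's own z axis and vertical below 0.06 rad and linear speed of tray below 0.02 m/s and contact force between the fingers and tray below 0.05 N and value of joint trigger_first below 0.002 m and value of joint trigger_second below 0.0015 m); the robot touches nothing.
It fails at once if the tray tips by more than 0.45 rad (angle between tray_handle's own z axis and vertical above 0.45 rad).
It fails at once if the tray is dropped or thrown (faster than 0.6 m/s with no finger on it) (linear speed of tray above 0.6 m/s and contact force between the fingers and tray below 0.01 N).
It fails at once if a bystander is moved by more than 30 mm (distance of any of bench_timer, beaker_glass, pump_bottle from where it was at the start of the episode above 0.03 m).
It fails at once if the pump bottle or the beaker is tipped over (angle between any of beaker_glass, pump_bottle's own z axis and vertical above 0.4 rad).
It also fails if it takes over 64 s, if anything falls off the work surface, if the arm or the gripper's body presses on something with over 40 N, if the wrist force passes 120 N, or if a joint passes its speed limit or range.

## Working session

There is one attempt and no reset: what is moved stays moved. The work goes in short steps, Python scripts to look and compute and a tool call to move; the robot and the scene stay as the last step left them, time stands still between calls to the robot, and variables do not carry over. Pictures are saved under pics/ and viewed, at most 13 in all, crops included, and the job is handed in when it is done.

Besides the shell and the picture viewer there is one more tool, called after "Request:" as name(argument=value, ...) on one line, values as JSON. send_rows: Moves the arm, as the interface text tells. Its arguments: {"type":"object","properties":{"xyz":{"type":"array"},"dr":{"type":"array"},"jaw":{"type":"number"},"grip_force":{"type":"number"}},"required":["xyz","dr"]}

```bash
mkdir -p pics; ls; python3 - <<'E'
from bench import *
import cv2
s=get_state();print({k:s[k] for k in('time','position','tool_rot','ft_force','grip_width')})
for n in("side","top","wrist"):
    cv2.imwrite(f"pics/{n}0.png",cv2.cvtColor(get_image(n),cv2.COLOR_RGB2BGR)); print(n,calibration(n))
try: print(nose_length)
except Exception as e: print(e)
E
```

```text
pics
{'time': 0.0, 'position': array([ 0.27529029, -0.58825758,  0.23845852]), 'tool_rot': array([-3.06482489e+00, -6.81866345e-01,  8.34948409e-04]), 'ft_force': array([0.36137993, 0.71085086, 0.2133745 ]), 'grip_width': 1.0034204973889882}
side {'vfov': 48.75239261159517, 'cx': 320.17784467749107, 'cy': 205.09722797456484, 'k1': -0.00889368475085818, 'rvec': array([ 0.12212121, -2.8056539 ,  1.33262051]), 'tvec': array([0.39577609, 0.1342325 , 1.73172504])}
top {'vfov': 55.45199008075088, 'cx': 321.10474286764094, 'cy': 200.9702906365878, 'k1': -0.07103421602660936, 'rvec': array([ 2.09582089, -2.15504273,  0.22213199]), 'tvec': array([-0.0243294 ,  0.38402126,  1.41032495])}
wrist {'vfov': 69.66941045703156, 'cx': 316.54115314241136, 'cy': 197.3067972698082, 'k1': -0.039273648173254884, 'hand_eye': array([[ 2.49463433e-04, -9.61139458e-01, -2.76063183e-01,
         7.53235122e-02],
       [ 9.99999904e-01,  3.39336663e-04, -2.77785857e-04,
         4.84350816e-06],
       [ 3.60669308e-04, -2.76063087e-01,  9.61139450e-01,
        -1.44808237e-01],
       [ 0.00000000e+00,  0.00000000e+00,  0.00000000e+00,
         1.00000000e+00]])}
0.017
```

View pics/side0.png

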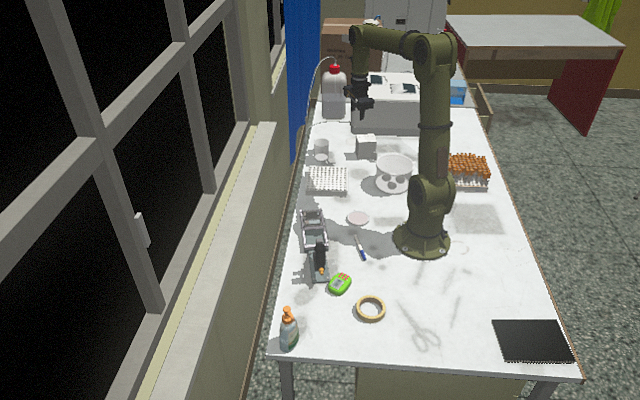

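View pics/top0.png

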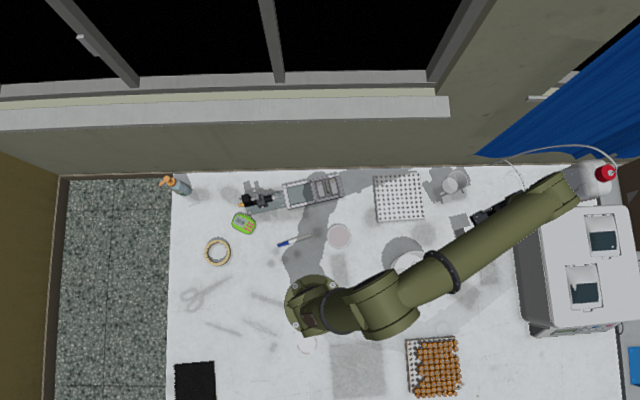

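The side view shows the station at about (315,240), the rack at (327,180) and the green timer at (340,283). The top view shows the tray at about (325,187), the gun at (260,200), the rack at (399,198) and the beaker at (452,182). I'll cast rays for coarse positions next.

```bash
cat > h.py <<'E'
from bench import *
import cv2, numpy as np
from scipy.spatial.transform import Rotation as R
def cam(n,s=None):
    c=calibration(n); f=200/np.tan(np.radians(c['vfov'])/2)
    K=np.array([[f,0,c['cx']],[0,f,c['cy']],[0,0,1]]); D=np.array([c['k1'],0,0,0.])
    if n=='wrist':
        T=np.eye(4);T[:3,:3]=R.from_rotvec(s['tool_rot']).as_matrix();T[:3,3]=s['position']
        E=np.linalg.inv(T@c['hand_eye']);return K,D,E[:3,:3],E[:3,3]
    return K,D,R.from_rotvec(c['rvec']).as_matrix(),np.array(c['tvec'])
def ray(C,uv):
    K,D,Rm,t=C; p=cv2.undistortPoints(np.array(uv,float).reshape(-1,1,2),K,D).reshape(-1,2)
    d=np.c_[p,np.ones(len(p))]@Rm; return -Rm.T@t, d/np.linalg.norm(d,axis=1)[:,None]
def plane(C,uv,z):
    o,d=ray(C,uv); return o+d*((z-o[2])/d[:,2])[:,None]
def proj(C,P):
    K,D,Rm,t=C; return cv2.projectPoints(np.array(P,float).reshape(-1,1,3),cv2.Rodrigues(Rm)[0],t,K,D)[0].reshape(-1,2)
def tri(C1,u1,C2,u2):
    o1,d1=ray(C1,u1);o2,d2=ray(C2,u2);out=[]
    for a,b in zip(d1,d2):
        st=np.linalg.lstsq(np.c_[a,-b],o2-o1,rcond=None)[0]; p=o1+a*st[0];q=o2+b*st[1]
        out.append(np.r_[(p+q)/2,np.linalg.norm(p-q)])
    return np.array(out)
def snap(n,name):
    s=get_state(); im=get_image(n); im=cv2.cvtColor(im,cv2.COLOR_RGB2BGR); cv2.imwrite(f"pics/{name}.png",im); return cam(n,s),im
def delta(target,yaw=None):
    "tool-frame mm shift and dr (tool-down with tool y axis at world angle yaw)"
    s=get_state();T=R.from_rotvec(s['tool_rot'])
    d=T.inv().apply(np.array(target)-s['position'])*1000
    y=np.array([np.cos(yaw),np.sin(yaw),0]);z=np.array([0,0,-1.]);x=np.cross(y,z)
    G=R.from_matrix(np.c_[x,y,z]);return d.round(1),(T.inv()*G).as_rotvec().round(4)
E
python3 - <<'E'
from h import *
t=cv2.imread('pics/top0.png');s=cv2.imread('pics/side0.png')
a=cv2.resize(t[160:240,150:480],None,fx=2.4,fy=2.4,interpolation=cv2.INTER_CUBIC)
b=cv2.resize(s[150:300,280:420],None,fx=2.6,fy=2.6,interpolation=cv2.INTER_CUBIC)
o=np.zeros((600,792,3),np.uint8);o[:192]=a;o[200:200+390,:364]=b;cv2.imwrite('pics/crop.png',o)
C=cam('top')
print(plane(C,[(375,178),(424,222),(399,199)],.031),plane(C,[(262,199)],.158),plane(C,[(325,187)],.06),plane(C,[(243,223),(452,182),(176,185)],.05))
E
```

```text
[[ 0.46973574 -0.24690888  0.031     ]
 [ 0.29228494 -0.42508555  0.031     ]
 [ 0.3841999  -0.33494798  0.031     ]] [[0.37203542 0.17279654 0.158     ]] [[ 0.43209924 -0.05088601  0.06      ]] [[ 0.30477858  0.25906692  0.05      ]
 [ 0.44182656 -0.5419053   0.05      ]
 [ 0.45787969  0.51861875  0.05      ]]
```

View pics/crop.png

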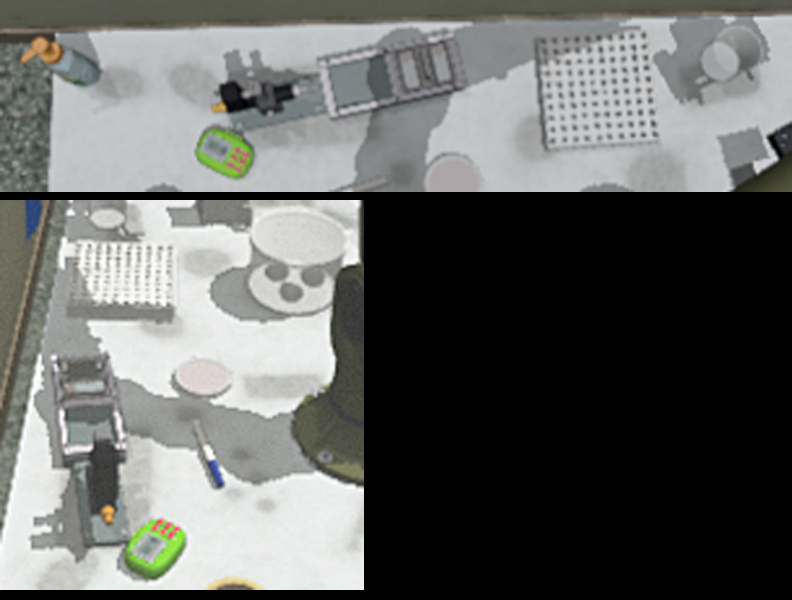

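```bash
python3 - <<'E'
from h import *
print(delta([.43,.03,.29],np.radians(-75)))
C=cam('top');p=plane(C,[(150+320/2.4,160+62/2.4+0),(150+460/2.4,160+40/2.4),(150+465/2.4,160+88/2.4),(150+325/2.4,160+116/2.4),(150+300/2.4,170),(210+0,168)],.03);print(p)
E
```

```text
(array([ 402.2, -494.5,  -50.6]), array([-0.0015,  0.0003,  0.1761]))
[[ 0.44801708  0.10867132  0.03      ]
 [ 0.47858645 -0.11765595  0.03      ]
 [ 0.39918854 -0.12251202  0.03      ]
 [ 0.35974681  0.10158577  0.03      ]
 [ 0.51215904  0.14051025  0.03      ]
 [ 0.52745212  0.39478654  0.03      ]]
```

Request:
send_rows(xyz=[[15,-20,-10],[40,-50,-20],[65,-80,-30],[90,-110,-40],[115,-140,-50],[140,-170,-50],[165,-200,-50],[190,-230,-50],[215,-260,-50],[240,-295,-50]], dr=[[0,0,0],[0,0,0.03],[0,0,0.06],[0,0,0.09],[0,0,0.12],[0,0,0.15],[0,0,0.18],[0,0,0.22],[0,0,0.26],[0,0,0.3]])

```text
time: 0.98
position: [0.3677, -0.2194, 0.2893]
tool_rot: [3.134, 0.213, 0.0]
ft_force: [1.4, 0.7, 0.1]
grip_width: 0.998
grip_force: 0.0
```

```bash
python3 - <<'E'
from h import *
print(get_state()['position'],get_state()['time'],delta([.42,.03,.29],np.radians(-82)))
E
```

```text
[ 0.36773447 -0.21944985  0.28934979] 0.9833 (array([  85.5, -240.1,   -0.8]), array([ 0.0005,  0.    , -0.0042]))
```

Request:
send_rows(xyz=[[10,-30,0],[20,-60,0],[30,-90,0],[40,-120,0],[52,-150,0],[64,-180,0],[75,-210,0],[85,-240,0],[85,-240,0],[85,-240,0]], dr=[[0,0,0],[0,0,0],[0,0,0],[0,0,0],[0,0,0],[0,0,0],[0,0,0],[0,0,0],[0,0,0],[0,0,0]])

```text
time: 1.82
position: [0.4188, 0.03, 0.2895]
tool_rot: [3.133, 0.223, -0.0]
ft_force: [-0.4, -0.6, -0.6]
grip_width: 1.002
grip_force: 0.0
```

```bash
python3 - <<'E'
from h import *
s=get_state();print(s['position'],s['tool_rot'],s['time']);C,im=snap('wrist','w1')
E
```

```text
[0.41875034 0.02997233 0.28950977] [ 3.13289488e+00  2.23066743e-01 -9.50563294e-05] 1.8167
```

View pics/w1.png

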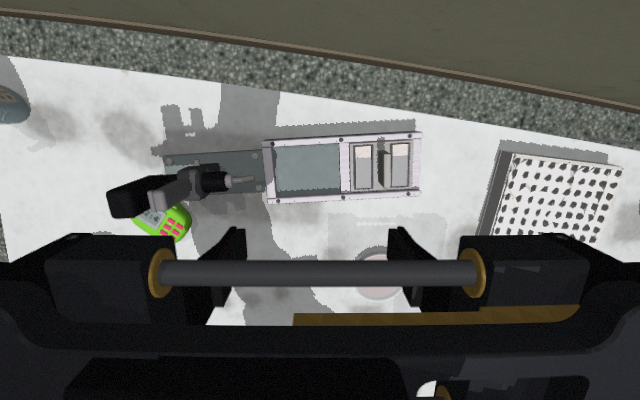

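The wrist view shows the rib at about (383,165), the pocket at (308,167), the end stop at (268,170), the trigger's top at (170,190) and the handle's top at (130,197). The timer is next to the handle at (165,223) and the rack at (560,195). I'll enlarge this area to pick points.

```bash
python3 - <<'E'
import cv2
im=cv2.imread('pics/w1.png');cv2.imwrite('pics/w1c.png',cv2.resize(im[115:235,100:430],None,fx=2.4,fy=2.4,interpolation=cv2.INTER_CUBIC))
E
```

```text
(no output)
```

View pics/w1c.png

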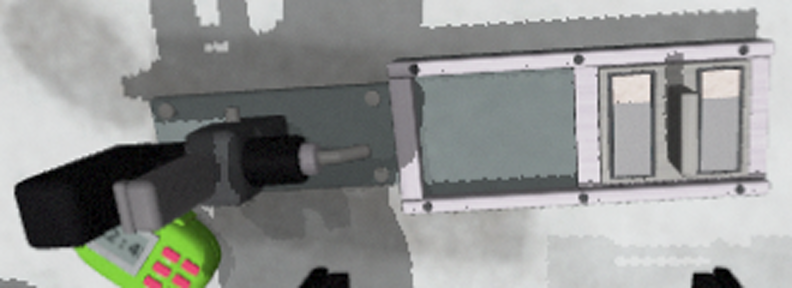

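```bash
cat >> h.py <<'E'
def cr(pts): return np.array(pts,float)/2.4+[99.7,114.7]
E
python3 - <<'E'
from h import *
import scipy
s=dict(position=np.array([0.41875034,0.02997233,0.28950977]),tool_rot=np.array([3.13289488,.223066743,-9.5e-5]))
C=cam('wrist',s)
P=plane(C,cr([(390,62),(773,40),(770,195),(402,212)]),.032);print('rail corners',P.round(4))
print(np.degrees([np.arctan2(*(P[1]-P[0])[[1,0]]),np.arctan2(*(P[2]-P[3])[[1,0]])]))
print([np.linalg.norm(P[i]-P[(i+1)%4]).round(4) for i in range(4)])
E=plane(C,cr([(577,68),(578,186)]),.024);print('deck edge',E)
rib=plane(C,cr([(682,90),(697,88),(682,175),(697,172)]),.066);print('rib',rib.mean(0),np.ptp(rib,axis=0))
h=plane(C,cr([(15,187),(75,180),(85,240),(28,247)]),.158);print('handle',h)
t=plane(C,cr([(113,183),(150,180),(158,222),(122,228)]),.152);print('trig',t)
yaw=np.radians(90)+0
d=(P[0]-P[1])+(P[3]-P[2]);d=d/np.linalg.norm(d);x=np.array([d[1],-d[0],0]);print('ydir',d,np.degrees(np.arctan2(d[1],d[0])))
E0=E.mean(0); ctr=P.mean(0)
pk=np.r_[(E0+47.5e-3*d)[:2],0]; pk=pk+x*np.dot(ctr-pk,x); pk[2]=.018
print('pocket',pk)
for n,q in dict(corn=P,rib=rib,handle=h,trig=t,edge=E).items(): print(n,(np.c_[(q-pk)@x,(q-pk)@d]*1000).round(1).tolist())
E
```

```text
rail corners [[ 0.449   0.11    0.032 ]
 [ 0.4929 -0.1059  0.032 ]
 [ 0.4025 -0.1261  0.032 ]
 [ 0.36    0.0945  0.032 ]]
[-78.51973677 -79.08773484]
[np.float64(0.2203), np.float64(0.0926), np.float64(0.2247), np.float64(0.0904)]
deck edge [[ 0.46021851  0.00214557  0.024     ]
 [ 0.38941514 -0.01022769  0.024     ]]
rib [ 0.4385917  -0.05995136  0.066     ] [0.04803635 0.01742058 0.        ]
handle [[0.38924195 0.2421637  0.158     ]
 [0.396062   0.21589549 0.158     ]
 [0.36954842 0.21250827 0.158     ]
 [0.3625363  0.23805624 0.158     ]]
trig [[0.39496745 0.20306202 0.152     ]
 [0.39860063 0.18693965 0.152     ]
 [0.38002662 0.18354263 0.152     ]
 [0.37492629 0.19951067 0.152     ]]
ydir [-0.19412243  0.98097731  0.        ] 101.19346292488932
pocket [0.41629343 0.04269337 0.018     ]
corn [[45.2, 59.7], [46.3, -160.6], [-46.3, -162.9], [-45.2, 61.7]]
rib [[24.9, -100.7], [25.5, -108.7], [-21.9, -101.2], [-20.7, -109.5]]
handle [[12.2, 200.9], [13.8, 173.8], [-12.9, 175.7], [-14.8, 202.1]]
trig [[10.2, 161.5], [10.6, 144.9], [-8.2, 145.2], [-10.1, 161.9]]
edge [[35.2, -48.3], [-36.6, -46.7]]
```

```bash
cat >> h.py <<'E'
pk=np.array([.4163,.0427,.018]);d_=np.array([-.1941,.981,0]);x_=np.array([.981,.1941,0]);YAW=np.radians(-78.8)
def st(x,y,z): return np.r_[(pk+x*x_+y*d_)[:2],z]
E
python3 - <<'E'
from h import *
print(delta(st(.001,-.105,.16),YAW))
p=st(.001,-.105,.16)
G=R.from_matrix(np.c_[[np.cos(YAW+np.pi/2),np.sin(YAW+np.pi/2),0],[np.cos(YAW),np.sin(YAW),0],[0,0,-1]])
for off in(0,-.05,-.08):
  C=cam('wrist',dict(position=st(.001+off,-.105,.16),tool_rot=G.as_rotvec()));print(off,proj(C,[st(.024,-.105,.066),st(-.022,-.105,.066),st(0,-.045,.024)]))
E
```

```text
(array([  6.7,  90.1, 129.4]), array([ 0.0008,  0.0006, -0.0564]))
0 [[316.48811425 178.88049476]
 [316.47074873 229.27486331]
 [257.35335831 193.15543332]]
-0.05 [[316.50928305 118.00755158]
 [316.48971697 174.25035477]
 [254.52153317 143.29201459]]
-0.08 [[316.52321859  78.27008777]
 [316.50223581 138.20471256]
 [252.76973445 111.10986735]]
```

Request:
send_rows(xyz=[[1,13,18],[2,26,36],[3,39,55],[4,52,74],[5,65,93],[6,78,112],[7,90,129],[7,90,129],[7,90,129],[7,90,129]], dr=[[0,0,-0.02],[0,0,-0.04],[0,0,-0.056],[0,0,-0.056],[0,0,-0.056],[0,0,-0.056],[0,0,-0.056],[0,0,-0.056],[0,0,-0.056],[0,0,-0.056]], jaw=28)

```text
time: 2.7
position: [0.4383, -0.06, 0.1613]
tool_rot: [-3.127, -0.303, -0.001]
ft_force: [-0.5, 0.9, 0.5]
grip_width: 0.36
grip_force: 0.0
```

```bash
python3 - <<'E'
from h import *
s=get_state();print(s['position'].tolist(),s['tool_rot'].tolist(),s['time'],s['grip_width']*87);C,im=snap('wrist','w2')
cv2.imwrite('pics/w2c.png',cv2.resize(im[90:290,170:470],None,fx=2.6,fy=2.6,interpolation=cv2.INTER_CUBIC))
E
```

```text
[0.43834288864557674, -0.05996046769970548, 0.16131823667934653] [-3.12695504213456, -0.3026546558046517, -0.0010765824501040632] 2.7 31.307279430343932
```

View pics/w2c.png

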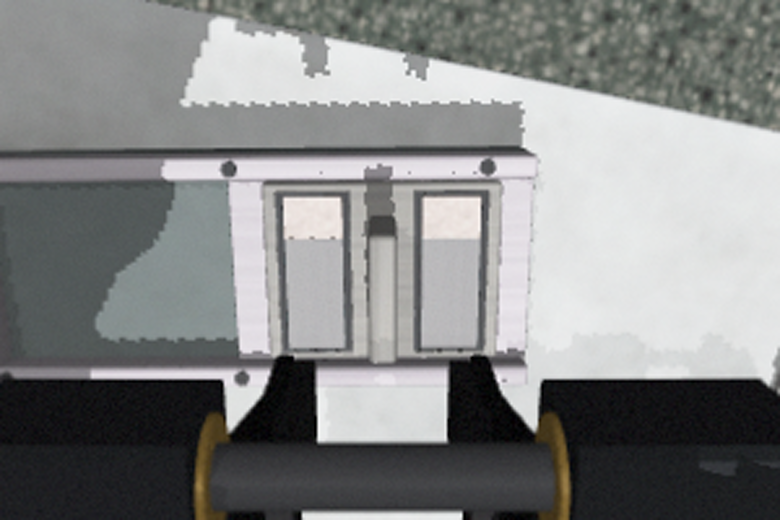

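The rib's top runs from about (317,180) to (317,229) in the wrist picture, within 1.5 px of the prediction, and the jaws are centred on it. I'll triangulate its height against the first view.

```bash
python3 - <<'E'
from h import *
C1=cam('wrist',dict(position=np.array([0.41875034,0.02997233,0.28950977]),tool_rot=np.array([3.13289488,.223066743,-9.5e-5])))
s=get_state();C2=cam('wrist',s)
c2=lambda p:np.array(p,float)/2.6+[169.7,89.7]
T=tri(C1,cr([(689,89),(690,173),(577,68),(773,40)]),C2,c2([(383,236),(383,362),(233,182),(536,152)]))
print(T.round(4)); print((np.c_[(T[:,:3]-pk)@x_,(T[:,:3]-pk)@d_]*1000).round(1))
print(delta(st(.001,-.105,.057),YAW))
E
```

```text
[[ 4.604e-01 -5.560e-02  6.520e-02  1.900e-03]
 [ 4.164e-01 -6.460e-02  6.700e-02  1.000e-04]
 [ 4.602e-01  2.100e-03  2.360e-02  0.000e+00]
 [ 4.932e-01 -1.079e-01  2.590e-02  8.000e-04]]
[[  24.2 -105. ]
 [ -20.7 -105.3]
 [  35.2  -48.3]
 [  46.2 -162.7]]
(array([-1.300e+00,  1.000e-01,  1.047e+02]), array([ 0.0007, -0.0015, -0.0017]))
```

Request:
send_rows(xyz=[[0,0,20],[0,0,40],[0,0,60],[0,0,76],[0,0,88],[0,0,96],[0,0,101],[0,0,104],[0,0,104],[0,0,104]], dr=[[0,0,0],[0,0,0],[0,0,0],[0,0,0],[0,0,0],[0,0,0],[0,0,0],[0,0,0],[0,0,0],[0,0,0]])

```text
time: 3.58
position: [0.4387, -0.0599, 0.0572]
tool_rot: [3.126, 0.304, 0.002]
ft_force: [0.3, -0.1, -0.3]
grip_width: 0.32
grip_force: 0.0
```

Request:
send_rows(xyz=[[0,-4,0],[0,-8,0],[0,-12,0],[0,-17,0],[0,-22,0],[0,-27,0],[0,-32,0],[0,-37,0],[0,-42,0],[0,-46,0]], dr=[[0,0,0],[0,0,0],[0,0,0],[0,0,0],[0,0,0],[0,0,0],[0,0,0],[0,0,0],[0,0,0],[0,0,0]])

```text
time: 4.42
position: [0.4291, -0.0141, 0.0565]
tool_rot: [3.127, 0.304, -0.0]
ft_force: [1.1, -2.9, 2.9]
grip_width: 0.322
grip_force: 1.6
```

```bash
python3 - <<'E'
from h import *
s=get_state();p=s['position'];print((p-pk)@x_,(p-pk)@d_,p[2],s['ft_force'],s['grip_width']*87)
C,im=snap('wrist','w3')
cv2.imwrite('pics/w3c.png',cv2.resize(im[90:290,100:500],None,fx=2,fy=2,interpolation=cv2.INTER_CUBIC))
E
```

```text
0.001524465522940169 -0.05824097597943159 0.0565242382910839 [ 1.08792047 -2.90790876  2.87213925] 27.989213042773667
```

View pics/w3c.png

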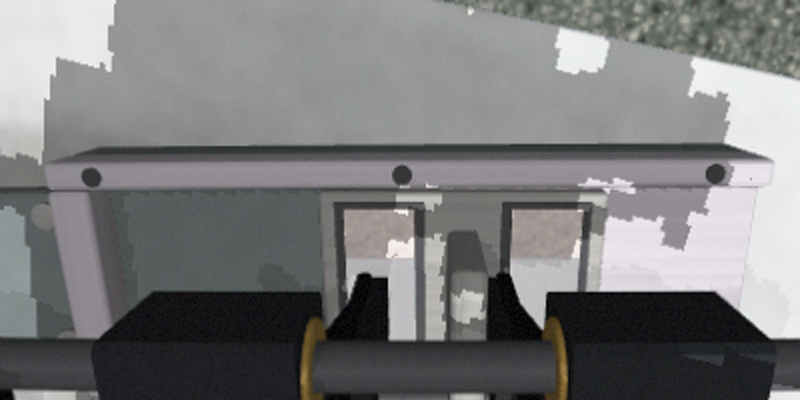

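The rear finger at about (500,310) in the crop is pushing the rib at (468,285), and the tray is sliding flat. The rib is at about y = -67 mm in pocket axes.

Request:
send_rows(xyz=[[0,-6,0],[0,-12,0],[0,-18,0],[0,-25,0],[0,-32,0],[0,-39,0],[0,-46,0],[0,-53,0],[0,-58,0],[0,-62,0]], dr=[[0,0,0],[0,0,0],[0,0,0],[0,0,0],[0,0,0],[0,0,0],[0,0,0],[0,0,0],[0,0,0],[0,0,0]])

```text
time: 5.3
position: [0.4171, 0.0469, 0.0565]
tool_rot: [-3.127, -0.305, 0.0]
ft_force: [0.8, -1.4, -0.4]
grip_width: 0.324
grip_force: 0.4
```

Request:
send_rows(xyz=[[0,-1,0],[0,-2,0],[0,-3,0],[0,-4,0],[0,-5,0],[0,-6,0],[0,-7,0],[0,-8,0],[0,-8,0],[0,-8,0]], dr=[[0,0,0],[0,0,0],[0,0,0],[0,0,0],[0,0,0],[0,0,0],[0,0,0],[0,0,0],[0,0,0],[0,0,0]])

```text
time: 6.13
position: [0.4158, 0.0542, 0.0566]
tool_rot: [-3.127, -0.304, 0.0]
ft_force: [0.4, -0.0, -1.1]
grip_width: 0.323
grip_force: 0.0
```

```bash
python3 - <<'E'
from h import *
s=get_state();p=s['position'];print((p-pk)@x_,(p-pk)@d_,p[2],s['ft_force'],s['grip_width']*87)
C,im=snap('wrist','w4')
cv2.imwrite('pics/w4c.png',cv2.resize(im[90:290,100:500],None,fx=2,fy=2,interpolation=cv2.INTER_CUBIC))
E
```

```text
0.0017007092434458406 0.011348420659038768 0.05655416767074627 [ 0.42982604 -0.01563833 -1.09092542] 28.075783621559527
```

View pics/w4c.png

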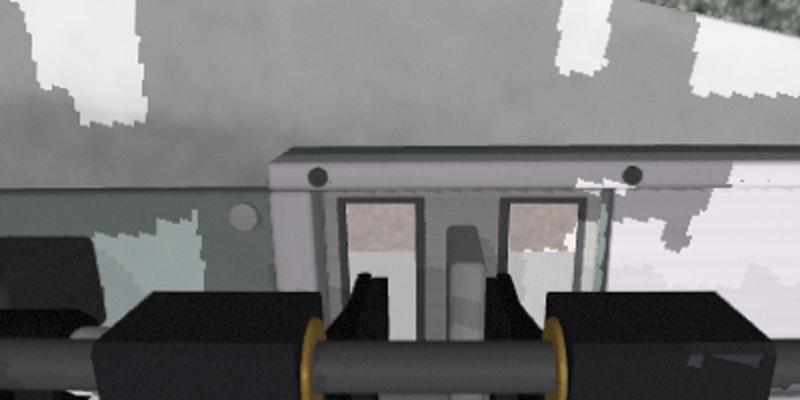

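The tray has dropped in: there is a gap at the deck edge at about (607,250), the rib looks smaller and the contact force is zero. Next I rise and go over the gun.

Request:
send_rows(xyz=[[0,4,0],[0,4,-10],[0,4,-30],[0,4,-55],[0,4,-85],[0,4,-115],[0,4,-145],[0,4,-170],[0,4,-175],[0,4,-175]], dr=[[0,0,0],[0,0,0],[0,0,0],[0,0,0],[0,0,0],[0,0,0],[0,0,0],[0,0,0],[0,0,0],[0,0,0]])

```text
time: 7.02
position: [0.4179, 0.0502, 0.2341]
tool_rot: [3.126, 0.304, 0.008]
ft_force: [0.1, 0.1, -0.7]
grip_width: 0.323
grip_force: 0.0
```

Request:
send_rows(xyz=[[0,-15,0],[0,-40,0],[0,-65,0],[0,-90,0],[0,-115,0],[0,-140,0],[0,-160,0],[-2,-174,0],[-2,-174,0],[-2,-174,0]], dr=[[0,0,0],[0,0,0],[0,0,0],[0,0,0],[0,0,0],[0,0,0],[0,0,0],[0,0,0],[0,0,0],[0,0,0]], jaw=87)

```text
time: 7.85
position: [0.3803, 0.2201, 0.2306]
tool_rot: [3.126, 0.306, -0.003]
ft_force: [0.2, -0.5, -0.6]
grip_width: 0.963
grip_force: 0.0
```

```bash
python3 - <<'E'
from h import *
s=get_state();p=s['position'];print(s['time'],p.tolist(),s['tool_rot'].tolist(),(p-pk)@x_,(p-pk)@d_,s['ft_force'],s['grip_width']*87)
C,im=snap('wrist','w5')
cv2.imwrite('pics/w5c.png',cv2.resize(im[60:290,150:490],None,fx=2.3,fy=2.3,interpolation=cv2.INTER_CUBIC))
E
```

```text
7.85 [0.38034774896678597, 0.22007646291903232, 0.23056982512702554] [3.125914100017401, 0.30648255599856855, -0.0028985523172242404] -0.0008403868109987929 0.18098464204911754 [ 0.15889974 -0.48778091 -0.59391007] 83.82331962488834
```

View pics/w5c.png

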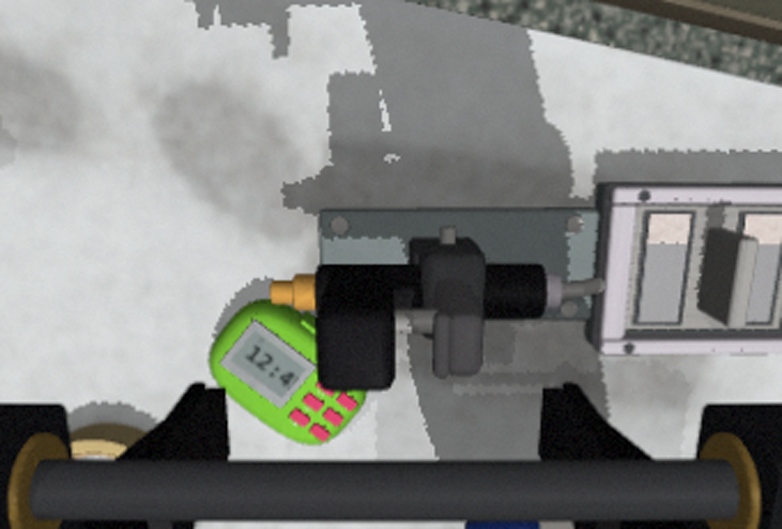

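The handle's top shows at crop (320-395, to row 388) and the trigger's top at (435-482, to row 375). Both are between the open jaws, and the tray sits in the pocket at the right. I'll triangulate the near corners.

```bash
python3 - <<'E'
from h import *
C1=cam('wrist',dict(position=np.array([0.41875034,0.02997233,0.28950977]),tool_rot=np.array([3.13289488,.223066743,-9.5e-5])))
C2=cam('wrist',dict(position=np.array([0.38034774896678597, 0.22007646291903232, 0.23056982512702554]),tool_rot=np.array([3.125914100017401, 0.30648255599856855, -0.0028985523172242404])))
u2=np.array([(322,389),(391,386),(437,375),(480,374)])/2.3+[149.7,59.7]
f=lambda q:(np.c_[(q[:,:3]-pk)@x_,(q[:,:3]-pk)@d_,q[:,2],q[:,-1]]*1000).round(1)
print(f(tri(C1,cr([(28,247),(85,240),(122,228),(158,222)]),C2,u2)))
print(f(plane(C2,u2[:2],.158)),f(plane(C2,u2[2:],.152)))
print(delta(st(0.001,.1815,.126),YAW))
E
```

```text
[[-1.510e+01  2.028e+02  1.571e+02  1.000e-01]
 [-1.450e+01  1.782e+02  1.546e+02  1.000e+00]
 [-1.070e+01  1.617e+02  1.527e+02  1.500e+00]
 [-1.000e+01  1.460e+02  1.515e+02  3.100e+00]]
[[-14.8 202.7 158.  158. ]
 [-13.6 178.3 158.  158. ]] [[-11.8 161.7 152.  152. ]
 [-11.4 146.1 152.  152. ]]
(array([  1.7,  -1.6, 104.7]), array([ 0.0007,  0.0016, -0.0021]))
```

Request:
send_rows(xyz=[[0,0,18],[0,0,36],[0,0,54],[0,0,70],[0,0,84],[1,0,94],[1,0,100],[1,0,104],[1,0,104],[1,0,104]], dr=[[0,0,0],[0,0,0],[0,0,0],[0,0,0],[0,0,0],[0,0,0],[0,0,0],[0,0,0],[0,0,0],[0,0,0]], jaw=87)

```text
time: 8.73
position: [0.3824, 0.2205, 0.1278]
tool_rot: [-3.127, -0.304, -0.0]
ft_force: [0.9, 0.1, 0.3]
grip_width: 0.998
grip_force: 0.0
```

Request:
send_rows(xyz=[[0,0,0],[0,0,0],[0,0,0],[0,0,0],[0,0,0],[0,0,0],[0,0,0],[0,0,0],[0,0,0],[0,0,0]], dr=[[0,0,0],[0,0,0],[0,0,0],[0,0,0],[0,0,0],[0,0,0],[0,0,0],[0,0,0],[0,0,0],[0,0,0]], jaw=40, grip_force=25)

```text
time: 9.57
position: [0.3821, 0.2221, 0.1277]
tool_rot: [-3.125, -0.306, -0.002]
ft_force: [1.9, 5.3, -0.6]
grip_width: 0.511
grip_force: 25.0
```

Request:
send_rows(xyz=[[0,0,0],[0,0,0],[0,0,0],[0,0,0],[0,0,0],[0,0,0],[0,0,0],[0,0,0],[0,0,0],[0,0,0]], dr=[[0,0,0],[0,0,0],[0,0,0],[0,0,0],[0,0,0],[0,0,0],[0,0,0],[0,0,0],[0,0,0],[0,0,0]])

```text
time: 10.4
position: [0.3821, 0.2221, 0.1277]
tool_rot: [-3.125, -0.306, -0.002]
ft_force: [2.4, 5.0, -1.8]
grip_width: 0.515
grip_force: 25.0
```

Request:
send_rows(xyz=[[0,0,0],[0,0,0],[0,0,0],[0,0,0],[0,0,0],[0,0,0],[0,0,0],[0,0,0],[0,0,0],[0,0,0]], dr=[[0,0,0],[0,0,0],[0,0,0],[0,0,0],[0,0,0],[0,0,0],[0,0,0],[0,0,0],[0,0,0],[0,0,0]])

```text
time: 11.23
position: [0.3821, 0.2221, 0.1277]
tool_rot: [-3.125, -0.306, -0.002]
ft_force: [1.4, 6.0, -1.6]
grip_width: 0.515
grip_force: 25.0
```

Request:
send_rows(xyz=[[0,0,0],[0,0,0],[0,0,0],[0,0,0],[0,0,0],[0,0,0],[0,0,0],[0,0,0],[0,0,0],[0,0,0]], dr=[[0,0,0],[0,0,0],[0,0,0],[0,0,0],[0,0,0],[0,0,0],[0,0,0],[0,0,0],[0,0,0],[0,0,0]], jaw=87)

```text
time: 12.07
position: [0.3817, 0.2208, 0.1274]
tool_rot: [-3.127, -0.305, 0.001]
ft_force: [0.2, -0.5, 0.3]
grip_width: 0.994
grip_force: 0.0
```

Request:
send_rows(xyz=[[0,0,-5],[0,0,-15],[0,0,-30],[0,0,-50],[0,0,-70],[0,0,-90],[0,0,-105],[0,0,-110],[0,0,-110],[0,0,-110]], dr=[[0,0,0],[0,0,0],[0,0,0],[0,0,0],[0,0,0],[0,0,0],[0,0,0],[0,0,0],[0,0,0],[0,0,0]])

```text
time: 12.9
position: [0.3819, 0.2205, 0.2374]
tool_rot: [3.126, 0.304, 0.0]
ft_force: [-1.0, 1.0, 0.5]
grip_width: 1.0
grip_force: 0.0
```

```bash
python3 - <<'E'
from h import *
print(delta(st(0.001,.001,.16),YAW))
E
```

```text
(array([  0.5, 180.1,  77.5]), array([ 0.0004, -0.0001, -0.0016]))
```

Request:
send_rows(xyz=[[0,20,0],[0,45,0],[0,70,0],[0,95,0],[0,120,0],[0,145,0],[0,165,0],[0,179,0],[0,179,20],[0,179,45]], dr=[[0,0,0],[0,0,0],[0,0,0],[0,0,0],[0,0,0],[0,0,0],[0,0,0],[0,0,0],[0,0,0],[0,0,0]], jaw=36)

```text
time: 13.73
position: [0.4173, 0.044, 0.1922]
tool_rot: [-3.127, -0.3, -0.003]
ft_force: [0.1, 0.7, -0.1]
grip_width: 0.429
grip_force: 0.0
```

Request:
send_rows(xyz=[[0,0,20],[0,0,45],[0,0,65],[0,0,85],[0,0,100],[0,0,112],[0,0,116],[0,0,116],[0,0,116],[0,0,116]], dr=[[0,0,0],[0,0,0],[0,0,0],[0,0,0],[0,0,0],[0,0,0],[0,0,0],[0,0,0],[0,0,0],[0,0,0]])

```text
time: 14.57
position: [0.417, 0.045, 0.077]
tool_rot: [3.127, 0.304, 0.001]
ft_force: [0.3, -0.6, 0.4]
grip_width: 0.411
grip_force: 0.0
```

```bash
python3 - <<'E'
from h import *
print(delta(st(0.001,.0015,.048),YAW))
E
```

```text
(array([-0.1,  0.6, 29. ]), array([ 0.0002, -0.0008, -0.0016]))
```

Request:
send_rows(xyz=[[0,0,6],[0,0,12],[0,0,18],[0,0,23],[0,0,27],[0,0,29],[0,0,29],[0,0,29],[0,0,29],[0,0,29]], dr=[[0,0,0],[0,0,0],[0,0,0],[0,0,0],[0,0,0],[0,0,0],[0,0,0],[0,0,0],[0,0,0],[0,0,0]])

```text
time: 15.4
position: [0.4168, 0.0449, 0.0478]
tool_rot: [3.127, 0.304, 0.001]
ft_force: [0.9, 0.4, -0.4]
grip_width: 0.413
grip_force: 0.0
```

Request:
send_rows(xyz=[[0,0,0],[0,0,0],[0,0,0],[0,0,0],[0,0,0],[0,0,0],[0,0,0],[0,0,0],[0,0,0],[0,0,0]], dr=[[0,0,0],[0,0,0],[0,0,0],[0,0,0],[0,0,0],[0,0,0],[0,0,0],[0,0,0],[0,0,0],[0,0,0]], jaw=4, grip_force=35)

```text
time: 16.23
position: [0.4166, 0.0449, 0.0476]
tool_rot: [3.127, 0.304, 0.0]
ft_force: [-1.0, -1.2, 1.2]
grip_width: 0.111
grip_force: 35.0
```

Request:
send_rows(xyz=[[0,0,-2],[0,0,-5],[0,0,-9],[0,0,-14],[0,0,-20],[0,0,-28],[0,0,-38],[0,0,-50],[0,0,-60],[0,0,-65]], dr=[[0,0,0],[0,0,0],[0,0,0],[0,0,0],[0,0,0],[0,0,0],[0,0,0],[0,0,0],[0,0,0],[0,0,0]])

```text
time: 17.07
position: [0.4176, 0.0449, 0.1145]
tool_rot: [3.126, 0.304, 0.004]
ft_force: [0.1, -0.9, -2.5]
grip_width: 0.111
grip_force: 35.0
```

```bash
python3 - <<'E'
from h import *
# rack: from w1 (wrist) white mask on right part, and top0
s=dict(position=np.array([0.41875034,0.02997233,0.28950977]),tool_rot=np.array([3.13289488,.223066743,-9.5e-5]))
C1=cam('wrist',s)
# corners read off w1: TL(508,152) TR(622,165); left edge bottom (490,238)
print(plane(C1,[(508,152),(622,165),(490,238)],.031))
Ct=cam('top')
c=lambda p:np.array(p,float)/2.4+[149.7,159.7]
q=plane(Ct,c([(537,40),(645,29),(658,142),(548,150)]),.031);print(q,q.mean(0),[np.linalg.norm(q[i]-q[i-1]) for i in range(4)])
cs=lambda p:(np.array(p,float)-[0,200])/2.6+[279.7,149.7]
Cs=cam('side');q2=plane(Cs,cs([(70,240),(175,243),(175,305),(68,303)]),.031);print(q2,q2.mean(0))
st_=get_state();print(st_['grip_width']*87,st_['ft_force'],st_['position'])
E
```

```text
[[ 0.48366328 -0.23612303  0.031     ]
 [ 0.49246706 -0.4182675   0.031     ]
 [ 0.35181927 -0.25093987  0.031     ]]
[[ 0.47642639 -0.24123917  0.031     ]
 [ 0.49066945 -0.41934043  0.031     ]
 [ 0.30434998 -0.42553078  0.031     ]
 [ 0.29664636 -0.24870268  0.031     ]] [ 0.39202304 -0.33370326  0.031     ] [np.float64(0.17993488763546825), np.float64(0.1786698719970452), np.float64(0.1864222727477634), np.float64(0.1769958262456287)]
[[ 0.49796092 -0.42914542  0.031     ]
 [ 0.30840002 -0.43674099  0.031     ]
 [ 0.30136149 -0.25202271  0.031     ]
 [ 0.48078885 -0.24137197  0.031     ]] [ 0.39712782 -0.33982027  0.031     ]
9.671986441923963 [ 0.09857553 -0.92810027 -2.52562691] [0.41758627 0.04493488 0.11450707]
```

Request:
send_rows(xyz=[[0,0,-10],[0,0,-25],[-1,5,-42],[-4,16,-55],[-9,34,-58],[-14,54,-58],[-20,76,-58],[-26,100,-58],[-32,124,-58],[-38,148,-58]], dr=[[0,0,0],[0,0,0],[0,0,0],[0,0,0],[0,0,0],[0,0,0],[0,0,0],[0,0,0],[0,0,0],[0,0,0]])

```text
time: 17.9
position: [0.4074, -0.1087, 0.171]
tool_rot: [3.127, 0.304, -0.0]
ft_force: [-0.3, 1.1, -0.5]
grip_width: 0.111
grip_force: 35.0
```

Request:
send_rows(xyz=[[-6,24,0],[-12,48,0],[-19,74,0],[-26,100,0],[-33,126,0],[-40,152,0],[-46,176,0],[-52,198,0],[-56,214,0],[-58,222,0]], dr=[[0,0,0],[0,0,0],[0,0,0],[0,0,0],[0,0,0],[0,0,0],[0,0,0],[0,0,0],[0,0,0],[0,0,0]])

```text
time: 18.73
position: [0.3928, -0.3391, 0.1706]
tool_rot: [3.127, 0.299, -0.0]
ft_force: [0.0, -0.5, -1.6]
grip_width: 0.11
grip_force: 35.0
```

```bash
python3 - <<'E'
from h import *
s=get_state();print(s['position'],s['grip_width']*87);print(delta([.395,-.336,.061],YAW))
C,im=snap('wrist','w6'); im=im[0:300,60:600]
cv2.imwrite('pics/w6c.png',cv2.resize(im,None,fx=1.45,fy=1.45))
E
```

```text
[ 0.39276446 -0.3390539   0.17058566] 9.562001816792693
(array([  2.8,  -2.6, 109.6]), array([ 0.0002,  0.0003, -0.0046]))
```

View pics/w6c.png

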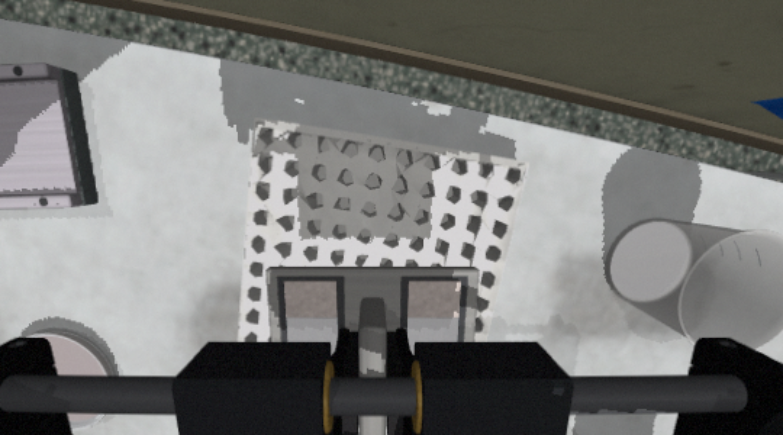

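The tray is held level over the rack, whose far corners show at crop (257,122) and (525,163). The beaker at (690,265) is well clear, so I lower the tray.

Request:
send_rows(xyz=[[0,0,10],[1,-1,24],[2,-2,40],[2,-2,56],[2,-2,70],[2,-2,82],[2,-2,92],[2,-2,99],[2,-2,103],[2,-2,104]], dr=[[0,0,0],[0,0,0],[0,0,0],[0,0,0],[0,0,0],[0,0,0],[0,0,0],[0,0,0],[0,0,0],[0,0,0]])

```text
time: 19.62
position: [0.395, -0.3339, 0.0659]
tool_rot: [-3.126, -0.304, 0.001]
ft_force: [-0.3, -0.1, -1.8]
grip_width: 0.115
grip_force: 35.0
```

Request:
send_rows(xyz=[[0,0,1],[0,0,1.5],[0,0,2],[0,0,2.5],[0,0,3],[0,0,3.5],[0,0,4],[0,0,4.5],[0,0,4.5],[0,0,4.5]], dr=[[0,0,0],[0,0,0],[0,0,0],[0,0,0],[0,0,0],[0,0,0],[0,0,0],[0,0,0],[0,0,0],[0,0,0]])

```text
time: 20.45
position: [0.3952, -0.3343, 0.062]
tool_rot: [3.127, 0.304, -0.0]
ft_force: [-0.0, 0.6, -2.2]
grip_width: 0.115
grip_force: 35.0
```

Still hanging (-2.2 N is the tray's weight), so I'll go a little lower.

Request:
send_rows(xyz=[[0,0,0.3],[0,0,0.6],[0,0,0.9],[0,0,1.2],[0,0,1.5],[0,0,1.8],[0,0,2],[0,0,2],[0,0,2],[0,0,2]], dr=[[0,0,0],[0,0,0],[0,0,0],[0,0,0],[0,0,0],[0,0,0],[0,0,0],[0,0,0],[0,0,0],[0,0,0]])

```text
time: 21.28
position: [0.3952, -0.3343, 0.0604]
tool_rot: [3.127, 0.304, -0.0]
ft_force: [-1.7, 1.1, 2.6]
grip_width: 0.111
grip_force: 35.0
```

Contact: the vertical force changed sign. I open gently and retreat.

Request:
send_rows(xyz=[[0,0,0],[0,0,0],[0,0,0],[0,0,0],[0,0,0],[0,0,0],[0,0,0],[0,0,0],[0,0,0],[0,0,0]], dr=[[0,0,0],[0,0,0],[0,0,0],[0,0,0],[0,0,0],[0,0,0],[0,0,0],[0,0,0],[0,0,0],[0,0,0]], jaw=36)

```text
time: 22.12
position: [0.3952, -0.3343, 0.0601]
tool_rot: [3.127, 0.304, 0.0]
ft_force: [0.3, 0.5, -0.4]
grip_width: 0.417
grip_force: 0.0
```

Request:
send_rows(xyz=[[0,0,-3],[0,0,-10],[0,0,-20],[0,0,-35],[0,0,-55],[0,0,-75],[0,0,-95],[0,0,-110],[0,0,-115],[0,0,-115]], dr=[[0,0,0],[0,0,0],[0,0,0],[0,0,0],[0,0,0],[0,0,0],[0,0,0],[0,0,0],[0,0,0],[0,0,0]])

```text
time: 22.95
position: [0.3961, -0.3351, 0.1774]
tool_rot: [3.124, 0.304, 0.004]
ft_force: [-0.5, -0.3, -0.5]
grip_width: 0.414
grip_force: 0.0
```

```bash
python3 - <<'E'
from h import *
C,im=snap('wrist','w7'); s=get_state();print(s['ft_force'],s['position'])
# rack far corners from w6c (same XY region)
c6=np.array([(257,122),(525,163)])/1.45+[60,0]
C6=cam('wrist',dict(position=np.array([.39276,-.33905,.17059]),tool_rot=np.array([3.127,.299,0])))
print('rack corners',plane(C6,c6,.031))
# rib expected position in w7 if upright: compare rib top brightness
u=proj(C,[[.395+.0225,-.3343+.0045,.073],[.395-.0225,-.3343-.0045,.073]]);print(u)
cv2.imwrite('pics/w7c.png',cv2.resize(im[60:300,100:540],None,fx=1.7,fy=1.7))
E
```

```text
[ 0.0665842  -0.04534047 -0.35108691] [ 0.39544565 -0.33452701  0.17583647]
rack corners [[ 0.48029956 -0.24685012  0.031     ]
 [ 0.48864779 -0.42341367  0.031     ]]
[[314.87940597 177.75971981]
 [315.12270806 226.18689537]]
```

View pics/w7c.png

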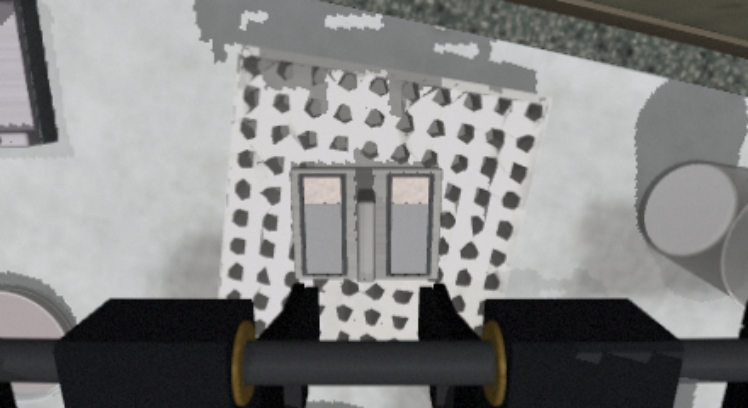

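The tray rests flat in the middle of the rack (rib at about (366,240) in the crop), released, with the gripper clear.

```bash
python3 -c "
from bench import *
print(close_job())"
```

```text
the job is handed in; nothing more can be done
None
```

The job is handed in at about 23 s of the 64 s allowed: tray slid into the pocket, trigger squeezed fully and let out, tray set flat in the middle of the rack and released; no verdict came back.

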